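# Set the slice gauge against its screw play

## Robot

A 6-joint arm with a two-finger parallel gripper is mounted at the origin on a cart in front of the work surface, level with it; the furniture and walls round the work are solid. World frame = base frame: x ahead of the robot, y to its left, z up, the work surface at z = 0. Lengths are in m, angles in rad, forces in N, time in s.
With the tool pointing down it reaches from about 0.275 to 0.825 m from the base axis. Payload 4.9 kg.
Tool frame: the origin (TCP) lies midway between the tips of the shut fingers; the grasp point (between the pads) lies 19 mm behind it (bot.grip_depth is the distance from the TCP to the grasp point, in m); y points along the fingers, x is the direction in which the jaws open and shut, and the axes are right-handed (so a half turn about y gives the same grasp; the last joint's range is limited). The gripper opens to 85 mm and grips with 20 to 120 N. Pads are 22 mm wide; open, the fingers measure 114 mm over their backs; the gripper's body (76 mm by 85 mm) begins 54 mm behind the grasp point. The pads swing forward as they close: fully open they stand 13 mm farther back than shut.
Start: joints at [-1.302, 0.326, -0.193, 1.052, 0, 1.437], TCP at [0.216, -0.506, 0.231] pointing down, gripper open.
Joint ranges: [-2.65, 2.65], [-0.97, 1.79], [-1.3, 1.35], [-1.93, 2.1], [-1.47, 1.37], [-3.14, 3.14]. Speed limits (rad/s): [2.57, 2.57, 3.14, 3.14, 3.14, 3.14].

## Interface

Orientations are given as a unit quaternion [w, x, y, z].
In Python, from cell import bot gives the robot as it stands. Calls block until the motion is done:
- bot.move_pose(position, orientation): joint-space move of the TCP to a pose.
- bot.move_linear(position, speed=0.15, rotation=None, until_force=None): straight line of the TCP; rotation=None keeps the orientation; speed is the mean speed in m/s. With until_force (N) it stops when the force on the tool has changed by that much, and returns True; else False.
- bot.goto_joints(angles): joint-space move.
- bot.set_gripper(opening, grasp_force=None): opening from 0.0 (shut) to 1.0 (fully open); grasp_force is the grip in N (None keeps the last); returns when the fingers have stopped.
- bot.wait(seconds).
- bot.solve_ik(position, orientation): joint angles nearest the present ones, or None.
- bot.camera(name): name is "side" or "top"; returns the picture (384x512x3 uint8, red, green, blue); there is no depth.
- bot.calibration(name): a dict with "mtx" (3x3 intrinsics, pixels), "k1" (the pictures are not rectified: a ray, as slopes to the right and down, at radius r is drawn at 1 + k1 r^2 times it, then the intrinsics apply), "extrinsics" (4x4, takes a point from world to camera coordinates). Camera axes: x right, y down, z forward; pixel columns grow to the right and rows downward; lengths in m; the calibration is good to about 2 mm. A picture is of the moment at which its call begins. calibration takes no time and is no camera call.
A pose or a line that the arm cannot do raises bot.PlanningError and nothing moves.
- bot.close_job(): hands the job in, once; it reports no verdict.
Trained networks look in the newest picture that a camera, given by its name, has taken for a name from the list of things; names that differ only in an ending like _2 or _b are one class to them, and where a whole thing is asked for, a point or a joint stands for the part that bears it (a point fixed in the world has none). Each returns a list of dicts, best first, with "confidence" (0 to 1); they miss things now and then, are a little off and sometimes report something else, mostly with a low value. They report only what shows in the picture. A call takes as long as a camera call.
- bot.search_frame(camera, thing): "bbox" ([left, top, width, height] in pixels, round what is visible of it).
Readings, each from a call of its own:
- bot.read_clock(): time.
- bot.read_joint_positions(): joint angles.
- bot.read_joint_vel(): joint speeds.
- bot.read_joint_efforts(): joint torques, N m.
- bot.read_position(): TCP position.
- bot.read_tool_rot(): TCP orientation.
- bot.read_ft_force(): force on the tool from outside, world axes, zero at the start.
- bot.read_moment(): the same for the moment, N m.
- bot.read_gripper_width(): opening from 0.0 (shut) to 1.0 (fully open).
Only numpy, scipy, OpenCV 4.12 (cv2) and the standard library are available. Lean on these libraries where they do the work, as an engineer would, in place of code of your own. Each camera call takes 0.05 s, during which the arm holds its last target.

## Task

Set the slice gauge to its red marker. Its screw has several millimetres of play, so use the crank to wind the blue fence back until its pointer is clearly past the red marker (by 6 mm or more), then wind forward and stop with the pointer level with the marker, so that the last movement is forward and the play is taken up. Then prove it: press on the front of the fence, straight back toward the crank, with about 10 N for a second (at least 8 N, and never more than 15 N on the fence), and let go; the pointer must still be at the marker and the cupcakes and timer left where they stand.

Things in the scene. Friction and masses are not known exactly. Their poses are not given: they have to be found in the camera images.
- gauge: Slice gauge, fixed on the table; white deck 300 x 130 mm, top at z = 34 mm, rule ledge on its -y side out to y = -101 mm. Origin: under the deck's centre, at table height; z up. x runs along the sunken screw from the grey gear head (x = -147 to -63 mm, 92 mm wide, top at z = 74 mm) to the slicing end at +147 mm: 'forward'. The deck in front of the fence is empty.
- crank_axis (a point): Point on the crank's vertical axis, on top of the gear head (gauge x = -105 mm, y = 0), 118 mm above the table, level with the middle of the crank's grip. The steel crank arm lies below the grip, at heights 77 to 90 mm, and swings freely all round.
- crank_grip (a point): Centre of the black upright grip at the end of the crank arm, 40 mm from the crank's axis: a cylinder 16 mm in diameter, from 89 to 141 mm above the table, this point at 118 mm. It spins freely on its own pin, so a hand that holds it can go round the axis without turning itself.
- crank (a joint): Crank angle from where it starts (rad), grows clockwise seen from above. Clockwise winds the nut forward: 20 mm a turn (3.18 mm per rad). It takes about 0.1 N m (2.5 N at the grip), stays where it is left, holds the nut against a push of 20 N, and has no stop near. It may point any way at the start.
- nut_top (a point): Top centre of the brass screw nut, 14 mm long (x), standing in a 21 mm window in the fence's foot, right behind the blue panel. It follows the crank exactly; the fence moves only once the nut has crossed its 7 mm of play. Its x from fence_face: -17 mm when it is against the panel (drives the fence forward, play taken up), -24 mm when it draws the fence back.
- fence_face (a point): Centre of the front (+x) face of the blue upright fence panel, 112 mm wide (y), 10 mm thick, from 35 to 84 mm above the table, this point at 64 mm. Axes as the gauge's. It slides along x with about 3 N of friction; pushed by hand it gives until the play is used up, then stands firm.
- fence_pointer (a point): Tip of the black pointer, 3 mm wide, that sticks out from the fence's -y side over the rule: 5 mm behind the front face, 77 mm to the -y side of the middle. Axes as the gauge's.
- mark_tip (a point): Tip of the red marker clip clamped on the rule ledge, 7 mm from the pointer's line across the rule, so that the pointer passes it freely. Axes as the gauge's. The pointer is level with it when both have the same x in the gauge's frame. At the start the pointer is 5 to 30 mm forward of it.
- crumb_cupcake_mid (a point): Centre of a chocolate cupcake with crumb topping in a silver paper cup, 76 mm wide, 67 mm high, standing on the +y side of the gauge. Bystander.
- iced_cupcake_mid (a point): Centre of an iced vanilla cupcake in a yellow paper cup, 75 mm wide, 74 mm high, standing on the +y side of the gauge. Bystander.
- timer_mid (a point): Centre of a white kitchen timer with a red knob, 62 mm wide, 44 mm high, standing on the +y side of the gauge. Bystander.

How it is judged:
By the outcome, as a careful person would: the job done as asked, in the order asked, and still so for the second after the job is handed in, with the robot touching nothing.
It also fails if it takes over 72 s, if anything falls off the work surface, if the arm or the gripper's body presses on something with over 40 N, if the wrist force passes 120 N, or if a joint passes its speed limit or range.

## Working session

There is one attempt and no reset: what is moved stays moved. The work goes in short steps, each a Python script; the robot and the scene stay as the last script left them, time stands still between calls to the robot, and variables do not carry over. Pictures are saved under pics/ and viewed, and the job is handed in when it is done.

```bash
ls; mkdir -p pics; python3 - <<'E'
from cell import bot
import cv2
for n in ("side","top"):
    im=bot.camera(n); cv2.imwrite(f"pics/a_{n}.png",im[:,:,::-1])
    c=bot.calibration(n); print(n,c)
    for t in ("gauge","crank_axis","crank_grip","nut_top","fence_face","fence_pointer","mark_tip","timer_mid","iced_cupcake_mid","crumb_cupcake_mid"):
        try: print(t,[(d["confidence"],d["bbox"]) for d in bot.search_frame(n,t)[:2]])
        except Exception as e: print(t,e)
print(bot.read_clock())
E
```

```text
pics
side {'mtx': array([[454.66790478,   0.        , 249.32889467],
       [  0.        , 454.66790478, 195.34530254],
       [  0.        ,   0.        ,   1.        ]]), 'k1': -0.07409944823785287, 'extrinsics': array([[ 0.88013305, -0.47472106,  0.00239501, -0.52757392],
       [-0.31885611, -0.59488196, -0.737866  ,  0.25495321],
       [ 0.35170528,  0.64865659, -0.67494298,  0.71381095],
       [ 0.        ,  0.        ,  0.        ,  1.        ]])}
gauge [(0.87, [130.1, 165.2, 148.2, 138.3])]
crank_axis [(0.69, [147.1, 167.6, 19.9, 31.7])]
crank_grip [(0.6, [145.6, 167.4, 12.2, 24.5])]
nut_top []
fence_face [(0.8, [189.6, 197.0, 47.7, 55.0])]
fence_pointer [(0.77, [185.8, 200.1, 48.9, 52.5])]
mark_tip [(0.58, [158.9, 249.8, 11.3, 11.5]), (0.41, [235.0, 167.8, 32.3, 43.1])]
timer_mid [(0.61, [198.4, 156.5, 30.0, 29.2])]
iced_cupcake_mid [(0.89, [268.3, 196.6, 37.9, 40.7])]
crumb_cupcake_mid [(0.71, [234.6, 167.7, 35.5, 42.5])]
top {'mtx': array([[362.82191743,   0.        , 257.58114927],
       [  0.        , 362.82191743, 192.5469557 ],
       [  0.        ,   0.        ,   1.        ]]), 'k1': -0.04131143304550911, 'extrinsics': array([[-0.01578754, -0.99983825,  0.00861557,  0.01723273],
       [-0.99264302,  0.01463825, -0.12018971,  0.6028211 ],
       [ 0.12004415, -0.01044969, -0.99271356,  0.89320408],
       [ 0.        ,  0.        ,  0.        ,  1.        ]])}
gauge []
crank_axis [(0.8, [204.1, 239.4, 18.8, 21.0])]
crank_grip [(0.44, [218.4, 252.7, 5.2, 9.1]), (0.25, [257.1, 225.4, 4.0, 6.8])]
nut_top [(0.36, [258.5, 227.3, 5.7, 3.1])]
fence_face [(0.87, [251.0, 204.9, 22.0, 45.2])]
fence_pointer []
mark_tip []
timer_mid [(0.6, [182.6, 184.9, 20.3, 24.3])]
iced_cupcake_mid [(0.72, [259.4, 154.0, 31.0, 26.6])]
crumb_cupcake_mid [(0.71, [219.6, 165.7, 29.8, 28.2])]
1.1
```

```bash
python3 - <<'E'
import cv2
a=cv2.imread("pics/a_side.png");b=cv2.imread("pics/a_top.png")
cv2.imwrite("pics/a2_side.png",cv2.resize(a[150:320,120:320],None,fx=4,fy=3.5,interpolation=cv2.INTER_CUBIC)[:600])
cv2.imwrite("pics/a2_top.png",cv2.resize(b[145:295,170:370],None,fx=4,fy=4,interpolation=cv2.INTER_CUBIC))
E
```

```text
(no output)
```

View pics/a2_side.png

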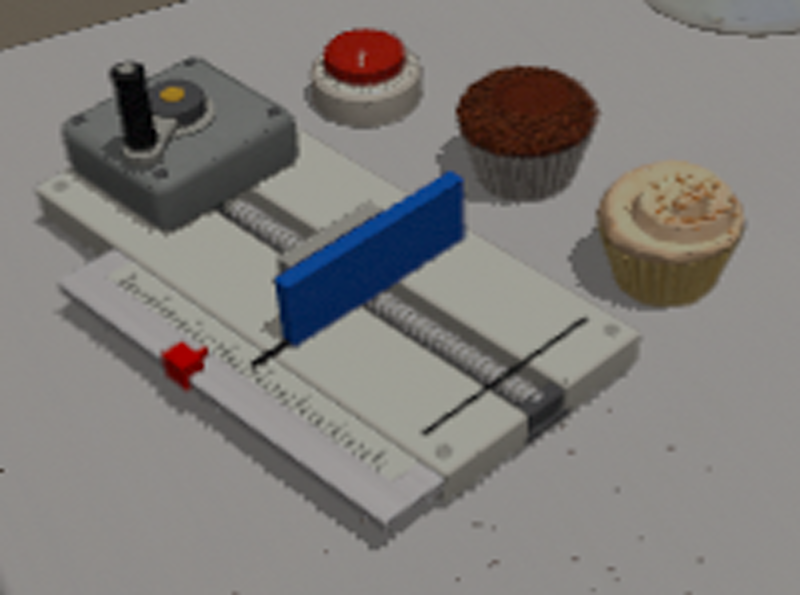

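View pics/a2_top.png

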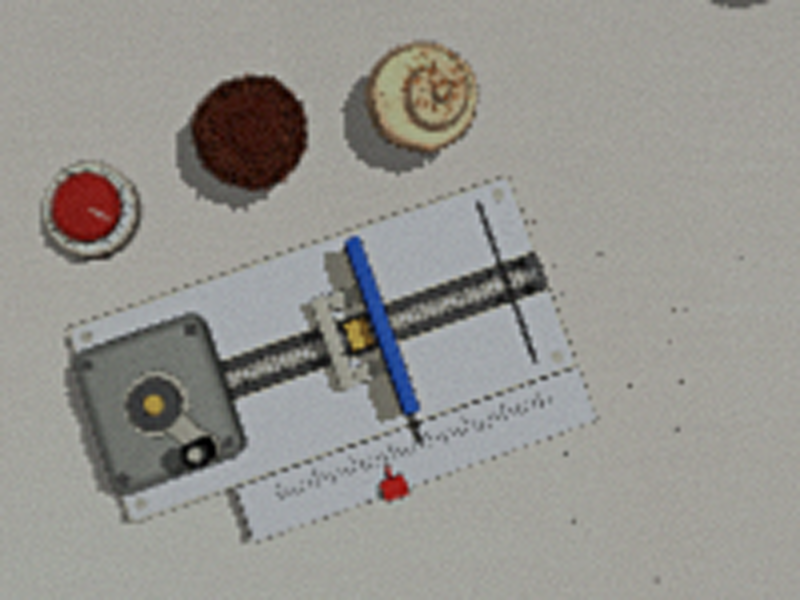

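View pics/a_side.png

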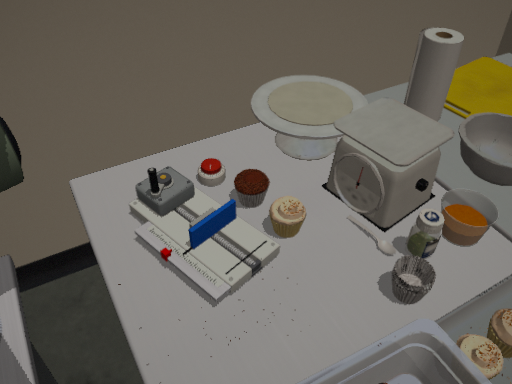

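The pictures show the gauge clearly: in the top crop the gear head is at the left with the grip at (197,455), the blue fence in the middle, and the red clip at (393,486). In the side crop the clip tip is at (205,350) and the pointer tip at (255,362). Next I'll fit the gauge pose from the deck corners.

```bash
cat > h.py <<'E'
from cell import bot
import numpy as np, cv2
from scipy.optimize import least_squares
C={n:bot.calibration(n) for n in("side","top")}
def proj(n,P):
    P=np.atleast_2d(P);c=C[n];q=P@c["extrinsics"][:3,:3].T+c["extrinsics"][:3,3]
    s=q[:,:2]/q[:,2:];s=s*(1+c["k1"]*(s**2).sum(1,keepdims=True))
    return s@c["mtx"][:2,:2].T+c["mtx"][:2,2]
def back(n,uv,z):  # pixel -> world at height z
    c=C[n];R=c["extrinsics"][:3,:3];t=c["extrinsics"][:3,3]
    d=(np.array(uv)-c["mtx"][:2,2])/c["mtx"][0,0];s=d.copy()
    for _ in range(20): s=d/(1+c["k1"]*(s**2).sum())
    o=-R.T@t;r=R.T@np.r_[s,1];return o+r*(z-o[2])/r[2]
def g2w(p,P):
    P=np.atleast_2d(P);x,y,a=p[:3];c,s=np.cos(a),np.sin(a)
    return np.c_[x+c*P[:,0]-s*P[:,1],y+s*P[:,0]+c*P[:,1],P[:,2]]
def w2g(p,P):
    P=np.atleast_2d(P);x,y,a=p[:3];c,s=np.cos(a),np.sin(a);d=P[:,:2]-[x,y]
    return np.c_[c*d[:,0]+s*d[:,1],-s*d[:,0]+c*d[:,1],P[:,2]]
E
cat > fit.py <<'E'
from h import *
def ct(u,v): return (170+(u+.5)/4-.5,145+(v+.5)/4-.5)
def cs(u,v): return (120+(u+.5)/4-.5,150+(v+.5)/3.5-.5)
D=.034
obs=[("top",ct(65,328),(-.15,.065,D)),("top",ct(510,177),(.15,.065,D)),("top",ct(127,522),(-.15,-.065,D)),("top",ct(578,368),(.15,-.065,D)),
("side",cs(37,190),(-.15,-.065,D)),("side",cs(640,338),(.15,.065,D)),("side",cs(443,478),(.15,-.065,D)),
("top",ct(153,404),(-.105,0,.1)),]
def res(q):
    r=[]
    for n,uv,P in obs: r+=list(proj(n,g2w(q,P))[0]-uv)
    return np.array(r)
s=least_squares(res,[.45,.1,-1.2],loss="soft_l1");p=s.x
print(p,np.round(s.fun.reshape(-1,2),1)); np.save("p.npy",p)
for n,uv,z,l in [("top",ct(203,450),.141,"griptop"),("side",cs(128,68),.141,"griptop"),("side",cs(255,362),.045,"pointer"),("top",ct(420,440),.045,"pointer"),("side",cs(206,350),.045,"mark"),("top",ct(388,466),.045,"mark"),("top",ct(352,238),.084,"fence +y"),("top",ct(412,412),.084,"fence -y"),("side",cs(287,290),.084,"fence front -y"),("side",cs(463,184),.084,"f +y")]:
    w=back(n,uv,z);print(l,n,np.round(w,4),np.round(w2g(p,w)*1e3,1))
for k,P in dict(axis=(-.105,0,.118),fence=(0,0,.064),front=(.15,0,.034)).items():
    w=g2w(p,P)[0];print(k,w,np.hypot(*w[:2]))
E
python3 fit.py
```

```text
[ 0.50421262  0.02722066 -1.25932124] [[ 0.6 -0.5]
 [ 0.6 -0.3]
 [ 0.8  0.3]
 [ 0.7  0.1]
 [-1.4 -1.7]
 [ 0.2 -1.6]
 [-0.6 -0.3]
 [ 0.  -0.1]]
griptop top [0.4469 0.0942 0.141 ] [[-81.3 -34.1 141. ]]
griptop side [0.4457 0.0965 0.141 ] [[-83.9 -34.4 141. ]]
pointer side [ 0.4436 -0.0392  0.045 ] [[ 44.7 -78.1  45. ]]
pointer top [ 0.4456 -0.0319  0.045 ] [[ 38.3 -73.9  45. ]]
mark side [ 0.4271 -0.0213  0.045 ] [[ 22.5 -88.3  45. ]]
mark top [ 0.43   -0.0116  0.045 ] [[ 14.2 -82.6  45. ]]
fence +y top [0.569  0.0089 0.084 ] [[37.3 56.1 84. ]]
fence -y top [ 0.4642 -0.0253  0.084 ] [[ 37.7 -54.2  84. ]]
fence front -y side [ 0.4648 -0.0346  0.084 ] [[ 46.7 -56.5  84. ]]
f +y side [ 0.5683 -0.002   0.084 ] [[47.4 52.1 84. ]]
axis [0.472034   0.12716833 0.118     ] 0.48886386399753134
fence [0.50421262 0.02722066 0.064     ] 0.5049468586097231
front [ 0.55018208 -0.11556172  0.034     ] 0.5621875430737509
```

```bash
cat > fit2.py <<'E'
from fit import *
print('-----')
box=lambda x0,x1,y0,y1,z0,z1:[((x0,y0,z),(x1,y0,z)) for z in(z0,z1)]+[((x0,y1,z),(x1,y1,z)) for z in(z0,z1)]+[((x0,y0,z),(x0,y1,z)) for z in(z0,z1)]+[((x1,y0,z),(x1,y1,z)) for z in(z0,z1)]
PC={}
for n in("side","top"):
    ob=[o for o in obs if o[0]==n]
    def r(q): return np.concatenate([proj(n,g2w(q,P))[0]-uv for _,uv,P in ob])
    s=least_squares(r,p);PC[n]=s.x;print(n,s.x,np.round(s.fun.reshape(-1,2),1))
    f=5
    x0,y0,w,h=(125,160,160,120) if n=="side" else(175,165,160,120)
    im=cv2.resize(cv2.imread(f"pics/a_{n}.png")[y0:y0+h,x0:x0+w],None,fx=f,fy=f,interpolation=cv2.INTER_NEAREST)
    segs=box(-.15,.15,-.065,.065,.0,.034)+box(-.147,-.063,-.046,.046,.034,.074)
    for a,b in segs:
        A,B=[tuple(int(v) for v in ((proj(n,g2w(s.x,q))[0]-[x0,y0]+.5)*f)) for q in(a,b)]
        cv2.line(im,A,B,(0,255,0),1)
    cv2.imwrite(f"pics/b_{n}.png",im)
np.save("pc.npy",[PC["side"],PC["top"]])
for n,uv,z,l in [("top",ct(203,450),.141,"griptop"),("side",cs(128,68),.141,"griptop"),("side",cs(255,362),.034,"pointer"),("top",ct(420,440),.034,"pointer"),("side",cs(206,350),.034,"mark"),("top",ct(388,466),.034,"mark"),("top",ct(352,238),.084,"fence +y"),("top",ct(412,412),.084,"fence -y"),("side",cs(287,290),.084,"fence front -y"),("side",cs(463,184),.084,"f +y")]:
    w=back(n,uv,z);print(l,n,np.round(w2g(PC[n],w)*1e3,1))
E
python3 fit2.py | sed -n '/-----/,$p'
```

```text
-----
side [ 0.50426115  0.02452948 -1.2620327 ] [[-0.8 -1. ]
 [ 0.9 -0.5]
 [-0.1  0.9]]
top [ 0.50395408  0.02857227 -1.25861659] [[ 0.1 -0.4]
 [ 0.1 -0.2]
 [ 0.3  0.4]
 [ 0.2  0.1]
 [-0.6  0. ]]
griptop top [[-80.  -34.2 141. ]]
griptop side [[-86.3 -33.9 141. ]]
pointer side [[ 34.4 -71.9  34. ]]
pointer top [[ 40.  -74.8  34. ]]
mark side [[ 11.8 -82.3  34. ]]
mark top [[ 15.7 -83.6  34. ]]
fence +y top [[38.7 55.9 84. ]]
fence -y top [[ 39.1 -54.4  84. ]]
fence front -y side [[ 44.3 -55.6  84. ]]
f +y side [[44.7 53.  84. ]]
```

View pics/b_side.png

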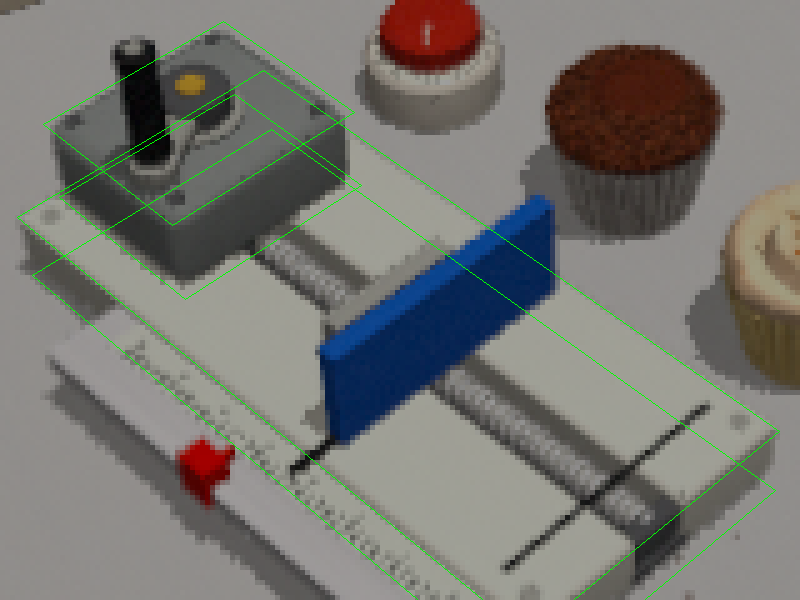

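View pics/b_top.png

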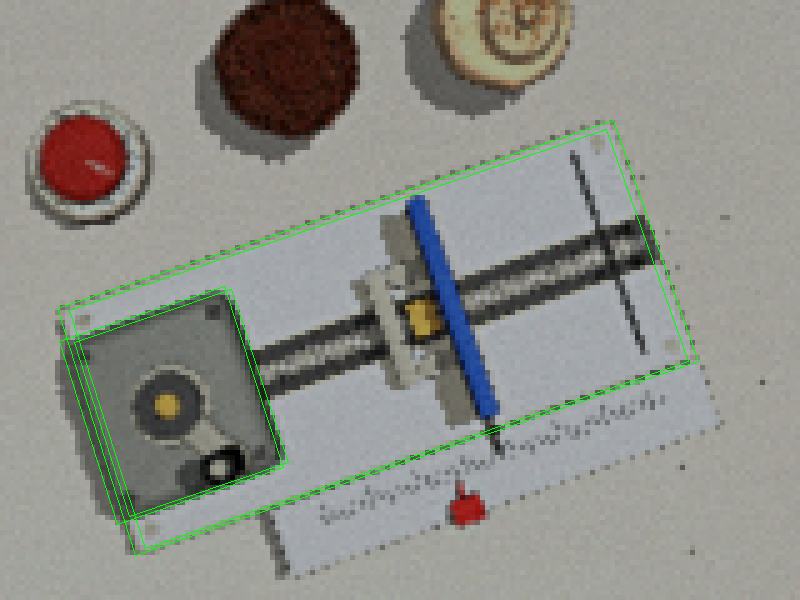

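```bash
cat > fit3.py <<'E'
from h import *
PC=dict(zip(("side","top"),np.load("pc.npy")))
cb=lambda n,u,v:(({"side":125,"top":175}[n])+u/5-.5,({"side":160,"top":165}[n])+v/5-.5)
H=.074
ob=[((22,226),(-.15,-.065,.034)),((780,440),(.15,.065,.034)),((773,490),(.15,.065,.0)),((52,138),(-.147,-.046,H)),((222,27),(-.147,.046,H)),((350,123),(-.063,.046,H)),((180,230),(-.063,-.046,H)),((703,407),None)]
ob=[(cb("side",*a),b) for a,b in ob if b]
def r(q): return np.concatenate([proj("side",g2w(q,P)+[0,0,q[3]])[0]-uv for uv,P in ob])
s=least_squares(r,np.r_[PC["top"],0],loss="soft_l1");print(s.x,np.round(s.fun.reshape(-1,2),1))
s2=least_squares(lambda q:r(np.r_[q,0]),PC["top"],loss="soft_l1");print(s2.x,np.round(s2.fun.reshape(-1,2),1))
PC["side"]=s2.x;np.save("pc.npy",[PC["side"],PC["top"]])
pts=dict(griptop=[(132,45),(222,462)],pointer=[(292,470),(499,453)],mark=[(233,452),(460,487)],nut=[None,(423,316)],fmy=[(323,352),(492,413)],fpy=[(548,202),(417,200)])
for k,(a,b) in pts.items():
    # triangulate in gauge frame using per-camera pose
    if a:
        f=lambda P:np.r_[proj("side",g2w(PC["side"],P))[0]-cb("side",*a),proj("top",g2w(PC["top"],P))[0]-cb("top",*b)]
        t=least_squares(f,[0,0,.05]);print(k,"tri",np.round(t.x*1e3,1),np.round(t.fun,1))
    for n,uv in(("side",a),("top",b)):
        if uv:
            z={"griptop":.141,"pointer":.045,"mark":.045,"nut":.07}.get(k,.084)
            print(k,n,np.round(w2g(PC[n],back(n,cb(n,*uv),z))*1e3,1))
E
python3 fit3.py
```

```text
[ 0.50701563  0.03008459 -1.25401649 -0.00988833] [[ 0.1  0. ]
 [-0.3 -1.3]
 [ 0.2  0.4]
 [-0.8 -0.6]
 [ 0.6  1. ]
 [ 1.1 -0.4]
 [-0.6  0.8]]
[ 0.5032995   0.02079278 -1.25895746] [[-0.9 -0.4]
 [ 0.7 -0.4]
 [ 1.2  1.4]
 [-1.7 -1.3]
 [ 0.3  0.2]
 [ 1.  -0.9]
 [-1.4  0.5]]
griptop tri [-83.6 -34.5 147.7] [ 0.9 -0.1 -0.3  1.1]
griptop side [[-92.  -31.5 141. ]]
griptop top [[-82.9 -32.7 141. ]]
pointer tri [ 38.1 -75.5  43.6] [ 0.2 -0.  -0.1  0.2]
pointer side [[ 39.  -76.5  45. ]]
pointer top [[ 38.5 -74.9  45. ]]
mark tri [ 14.8 -84.5  42. ] [-0.   0.   0.  -0.1]
mark side [[ 17.1 -85.9  45. ]]
mark top [[ 14.6 -84.4  45. ]]
nut top [[24.1  1.2 70. ]]
fmy tri [ 38.6 -54.8  90.1] [ 0.6 -0.1 -0.3  0.8]
fmy side [[ 33.2 -52.3  84. ]]
fmy top [[ 40.1 -53.4  84. ]]
fpy tri [38.9 54.4 88.5] [ 0. -0. -0.  0.]
fpy side [[35.3 57.7 84. ]]
fpy top [[39.1 54.8 84. ]]
```

```bash
cat >> h.py <<'E'
from scipy.spatial.transform import Rotation as Ro
try: PG=np.load("pc.npy")[1]
except Exception: pass
def quat(yaw): # tool y down, jaw axis at world yaw
    x=np.array([np.cos(yaw),np.sin(yaw),0]);y=np.array([0,0,-1.]);z=np.cross(x,y)
    q=Ro.from_matrix(np.c_[x,y,z]).as_quat();return [q[3],q[0],q[1],q[2]]
def grip(th,r=.040,z=.099): # gauge angle -> world TCP
    return g2w(PG,(-.105+r*np.cos(th),r*np.sin(th),z))[0]
E
python3 - <<'E'
from h import *
print(bot.read_tool_rot(),bot.read_position(),PG)
print(grip(np.radians(-56)))
for d in range(-180,180,30):
    try:
        js=[bot.solve_ik(list(grip(t)),quat(np.radians(d))) for t in np.linspace(0,6.28,9)]
        print(d,None if any(j is None for j in js) else (np.round(np.min(js,0),2),np.round(np.max(js,0),2)))
    except Exception as e: print(d,e)
print(bot.read_clock())
E
```

```text
[ 0.5899226  -0.5899017   0.38988042 -0.3898725 ] [ 0.21559806 -0.50599076  0.23127691] [ 0.50395408  0.02857227 -1.25861659]
[0.44701623 0.09702562 0.099     ]
-180 (array([ 0.03,  0.29, -0.63,  0.65,  0.  , -1.54]), array([ 0.2 ,  0.42, -0.43,  0.72,  0.  , -1.37]))
-150 (array([ 0.03,  0.29, -0.63,  0.65,  0.  , -2.06]), array([ 0.2 ,  0.42, -0.43,  0.72,  0.  , -1.9 ]))
-120 (array([ 0.03,  0.29, -0.63,  0.65,  0.  , -2.58]), array([ 0.2 ,  0.42, -0.43,  0.72,  0.  , -2.42]))
-90 (array([ 0.03,  0.29, -0.63,  0.65,  0.  , -3.11]), array([ 0.2 ,  0.42, -0.43,  0.72,  0.  , -2.94]))
-60 (array([ 0.03,  0.29, -0.63,  0.65,  0.  ,  2.65]), array([ 0.2 ,  0.42, -0.43,  0.72,  0.  ,  2.81]))
-30 (array([ 0.03,  0.29, -0.63,  0.65,  0.  ,  2.13]), array([ 0.2 ,  0.42, -0.43,  0.72,  0.  ,  2.29]))
0 (array([ 0.03,  0.29, -0.63,  0.65,  0.  ,  1.61]), array([ 0.2 ,  0.42, -0.43,  0.72,  0.  ,  1.77]))
30 (array([ 0.03,  0.29, -0.63,  0.65,  0.  ,  1.08]), array([ 0.2 ,  0.42, -0.43,  0.72,  0.  ,  1.24]))
60 (array([ 0.03,  0.29, -0.63,  0.65,  0.  ,  0.56]), array([ 0.2 ,  0.42, -0.43,  0.72,  0.  ,  0.72]))
90 (array([ 0.03,  0.29, -0.63,  0.65,  0.  ,  0.03]), array([ 0.2 ,  0.42, -0.43,  0.72,  0.  ,  0.2 ]))
120 (array([ 0.03,  0.29, -0.63,  0.65,  0.  , -0.49]), array([ 0.2 ,  0.42, -0.43,  0.72,  0.  , -0.33]))
150 (array([ 0.03,  0.29, -0.63,  0.65,  0.  , -1.01]), array([ 0.2 ,  0.42, -0.43,  0.72,  0.  , -0.85]))
1.1
```

```bash
python3 - <<'E'
from h import *
th=np.radians(-56);Y=PG[2]+np.pi/2
g=grip(th)
bot.move_pose(list(g+[0,0,.085]),quat(Y)); print(bot.read_clock())
bot.set_gripper(.6)
print(bot.move_linear(list(g),speed=.12,until_force=6),bot.read_clock(),bot.read_position())
bot.set_gripper(0,20)
print(bot.read_clock(),bot.read_gripper_width(),bot.read_ft_force(),bot.read_position())
im=[cv2.resize(bot.camera(n)[y:y+120,x:x+160,::-1],None,fx=2.5,fy=3.3) for n,x,y in(("side",105,130),("top",175,165))]
cv2.imwrite("pics/c.png",np.hstack(im))
E
```

```text
3.4083
False 4.7 [0.44749389 0.09708604 0.09944473]
5.1083 0.17208981583689925 [-3.37248034 -2.72384109  5.77088953] [0.44641597 0.09650052 0.09944086]
```

View pics/c.png

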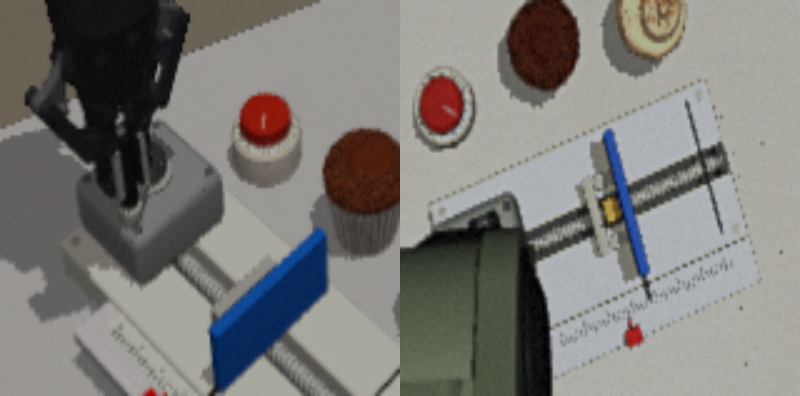

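Side panel: the fingers hold the grip at about (130,190). Top panel: the pointer and clip are visible at (648,298) and (632,335), although the arm hides the crank. The grip width of about 15 mm agrees with the 16 mm grip, so I'll wind back a quarter turn and check the forces.

```bash
python3 - <<'E'
from h import *
th=-56.
for i in range(4):
    th+=22.5
    bot.move_linear(list(grip(np.radians(th))),speed=.12)
    f=bot.read_ft_force();a=PG[2]+np.radians(th);r=np.array([np.cos(a),np.sin(a)]);t=np.array([-r[1],r[0]])
    print(th,round(bot.read_clock(),2),"rad %.1f tan %.1f z %.1f"%(f[:2]@r,f[:2]@t,f[2]),np.round((bot.read_position()-grip(np.radians(th)))*1e3,1))
E
```

```text
-33.5 5.49 rad 5.0 tan 3.1 z 3.3 [ 1.5 -1.1  0.5]
-11.0 5.78 rad 4.6 tan 2.7 z 2.8 [ 1.6 -0.3  0.5]
11.5 6.06 rad 4.1 tan 3.9 z 2.9 [1.2 0.4 0.5]
34.0 6.34 rad 2.7 tan 2.7 z 4.7 [0.6 0.8 0.5]
```

```bash
python3 - <<'E'
from h import *
th=34.
while th<-56+585:
    th+=22.5
    bot.move_linear(list(grip(np.radians(th))),speed=.12)
    f=bot.read_ft_force();a=PG[2]+np.radians(th);r=np.array([np.cos(a),np.sin(a)]);t=np.array([-r[1],r[0]])
    print(th,round(bot.read_clock(),2),"rad %.1f tan %.1f z %.1f"%(f[:2]@r,f[:2]@t,f[2]))
    if np.hypot(*f[:2])>25: break
print(bot.read_gripper_width(),bot.read_position()-grip(np.radians(th)))
im=bot.camera("top");cv2.imwrite("pics/d_raw.png",im[:,:,::-1])
cv2.imwrite("pics/d.png",cv2.resize(im[165:285,175:335,::-1],None,fx=5,fy=5,interpolation=cv2.INTER_NEAREST))
im=bot.camera("side");cv2.imwrite("pics/ds_raw.png",im[:,:,::-1])
cv2.imwrite("pics/ds.png",cv2.resize(im[160:280,125:285,::-1],None,fx=5,fy=5,interpolation=cv2.INTER_NEAREST))
E
```

```text
56.5 6.62 rad 2.7 tan 2.1 z 5.4
79.0 6.91 rad 0.1 tan 2.8 z 6.5
101.5 7.19 rad 1.1 tan 2.5 z 8.5
124.0 7.47 rad -1.0 tan 2.9 z 10.1
146.5 7.76 rad -1.9 tan 1.7 z 10.7
169.0 8.04 rad -3.3 tan 3.2 z 11.6
191.5 8.32 rad -4.6 tan 2.4 z 9.7
214.0 8.61 rad -3.2 tan 2.0 z 8.5
236.5 8.89 rad -1.6 tan 1.8 z 8.3
259.0 9.18 rad -1.0 tan 3.0 z 8.1
281.5 9.46 rad 0.4 tan 1.8 z 8.6
304.0 9.74 rad 1.0 tan 2.9 z 8.8
326.5 10.03 rad 2.1 tan 3.2 z 7.6
349.0 10.31 rad 3.4 tan 2.6 z 6.5
371.5 10.59 rad 2.6 tan 2.6 z 6.2
394.0 10.88 rad 2.2 tan 2.4 z 5.1
416.5 11.16 rad 3.2 tan 2.6 z 6.7
439.0 11.44 rad 1.5 tan 2.8 z 8.4
461.5 11.72 rad -0.2 tan 2.6 z 10.7
484.0 12.01 rad -1.1 tan 3.6 z 11.4
506.5 12.29 rad -1.4 tan 1.9 z 12.8
529.0 12.57 rad -3.9 tan 1.9 z 11.1
0.17762485437593825 [-0.00251746 -0.00080533  0.00027099]
```

View pics/d.png

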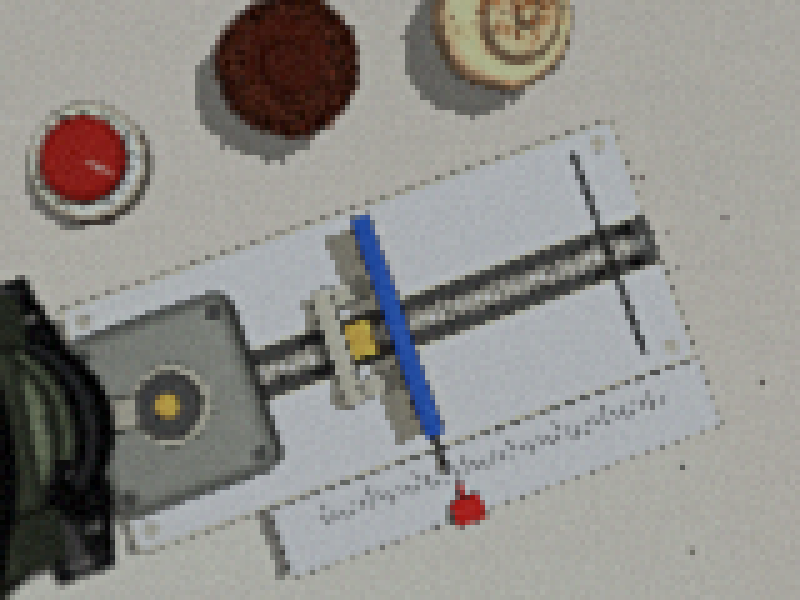

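View pics/ds.png

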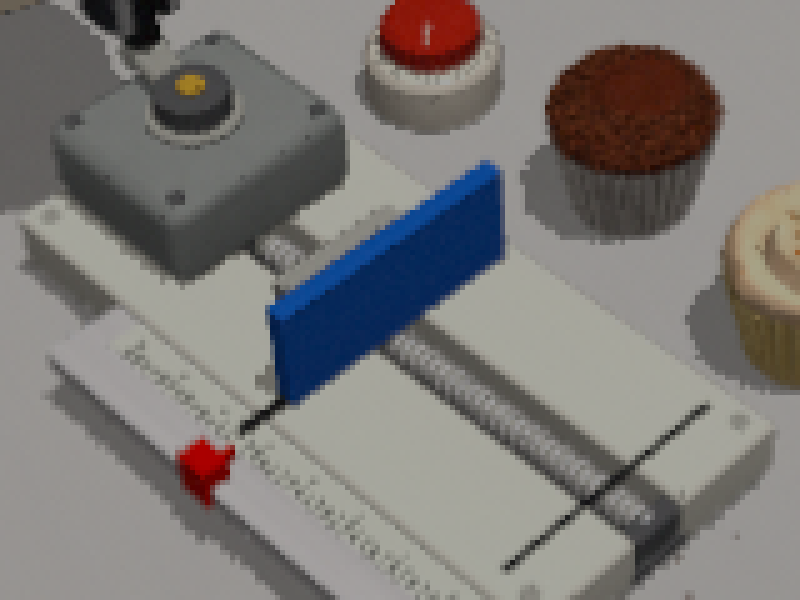

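```bash
cat > meas.py <<'E'
from h import *
PC=dict(zip(("side","top"),np.load("pc.npy")))
X0,X1,Y0,Y1,S=-.02,.07,-.11,-.045,4000 # gauge window, px/m
def rect(n,im,z=.043,N=1):
    xs=np.arange(X0,X1,1/S);ys=np.arange(Y1,Y0,-1/S)
    gx,gy=np.meshgrid(xs,ys);uv=proj(n,g2w(PC[n],np.c_[gx.ravel(),gy.ravel(),np.full(gx.size,z)])).astype(np.float32)
    return cv2.remap(im,uv[:,0].reshape(gx.shape),uv[:,1].reshape(gx.shape),cv2.INTER_CUBIC),xs,ys
def fence(im,n="top"):
    a=im.astype(float);w=np.clip(a[:,:,2]-a[:,:,0]*1.0-40,0,None);w[:150]=0;w[300:]=0;w[:,:150]=0;w[:,330:]=0
    v,u=np.nonzero(w>5);ww=w[v,u];uv=np.array([(u*ww).sum(),(v*ww).sum()])/ww.sum()
    return w2g(PC[n],back(n,uv,.084))[0]*1e3
def report(n,im,tag):
    r,xs,ys=rect(n,im);a=r.astype(float);red=np.clip(a[:,:,0]-a[:,:,1:].max(2)-25,0,None);dark=np.clip(110-a.max(2),0,None)
    out={}
    for lo,hi in((-88,-85),(-86,-82),(-95,-88),(-101,-82)):
        m=(ys*1e3>lo)&(ys*1e3<hi);w=red[m].sum(0);out[f"red{lo}"]=round(float((w*xs).sum()/max(w.sum(),1e-9)*1e3),2)
    for lo,hi in((-64,-60),(-70,-66),(-74,-70),(-77,-73)):
        m=(ys*1e3>lo)&(ys*1e3<hi);w=dark[m].sum(0);
        if w.max()>0:
            k=np.argmax(cv2.GaussianBlur(w[None],(0,0),4)[0]);sl=slice(max(0,k-14),k+15);ww=np.clip(w[sl]-.2*w[k],0,None);out[f"ptr{lo}"]=round(float((ww*xs[sl]).sum()/ww.sum()*1e3),2)
    print(n,out,"fence",np.round(fence(im,n),2))
    cv2.imwrite(f"pics/r_{tag}_{n}.png",cv2.resize(r[:,:,::-1],None,fx=2,fy=2))
if __name__=="__main__":
    for tag,f in(("a","pics/a_%s.png"),("d",None)):
        for n in("side","top"):
            fn=f%n if f else {"side":"pics/ds_raw.png","top":"pics/d_raw.png"}[n]
            report(n,cv2.imread(fn)[:,:,::-1],tag)
E
python3 meas.py; python3 -c "
import cv2,numpy as np
a=[cv2.imread(f'pics/r_d_{n}.png') for n in('top','side')]
print(a[0].shape);cv2.imwrite('pics/rd.png',cv2.resize(np.vstack(a),(400,580)))"
```

```text
side {'red-88': 14.41, 'red-86': 14.13, 'red-95': 11.18, 'red-101': 11.71, 'ptr-64': 37.95, 'ptr-70': 37.64, 'ptr-74': 38.12, 'ptr-77': 37.89} fence [46.69 -9.56 84.  ]
top {'red-88': 14.86, 'red-86': 14.69, 'red-95': 14.75, 'red-101': 14.87, 'ptr-64': 38.89, 'ptr-70': 38.49, 'ptr-74': 38.85, 'ptr-77': 39.18} fence [38.72  0.2  84.  ]
side {'red-88': 14.44, 'red-86': 14.15, 'red-95': 11.22, 'red-101': 11.75, 'ptr-64': 9.83, 'ptr-70': 9.66, 'ptr-74': 9.82, 'ptr-77': 9.86} fence [ 19.68 -10.22  84.  ]
top {'red-88': 14.89, 'red-86': 14.74, 'red-95': 14.7, 'red-101': 14.82, 'ptr-64': 10.97, 'ptr-70': 10.36, 'ptr-74': 10.56, 'ptr-77': 10.72} fence [10.54 -0.15 84.  ]
(520, 722, 3)
```

View pics/rd.png

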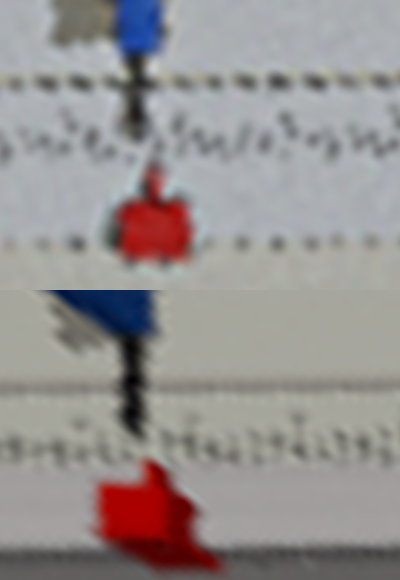

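The rectified views agree. The marker is at x = 14.8 mm (top) or 14.3 mm (side), and the pointer is at 10.6 or 9.8 mm, so it's about 4.3 mm past. I'll go another 90° back, check that it's past by at least 6 mm, then wind forward to just short of the marker.

```bash
cat > wind.py <<'E'
from meas import *
def wind(a,b,sp=.12):
    n=int(np.ceil(abs(b-a)/22.5));F=0
    for th in np.linspace(a,b,n+1)[1:]:
        bot.move_linear(list(grip(np.radians(th))),speed=sp);F=max(F,np.hypot(*bot.read_ft_force()[:2]))
    print("th",b,"t",round(bot.read_clock(),2),"Fmax",round(F,1),bot.read_ft_force().round(1) if hasattr(bot.read_ft_force(),'round') else '')
def look(tag):
    for n in("top","side"):
        im=bot.camera(n);cv2.imwrite(f"pics/{tag}_{n}_raw.png",im[:,:,::-1]);report(n,im,tag)
E
python3 - <<'E'
from wind import *
wind(529,619);look("e")
wind(619,619-270);look("f")
E
```

```text
th 619 t 13.81 Fmax 4.0 [ 1.2 -1.8  8.5]
top {'red-88': 14.9, 'red-86': 14.71, 'red-95': 14.75, 'red-101': 14.85, 'ptr-64': 5.84, 'ptr-70': 5.84, 'ptr-74': 5.92, 'ptr-77': 5.86} fence [ 5.76 -0.27 84.  ]
side {'red-88': 14.44, 'red-86': 14.16, 'red-95': 11.21, 'red-101': 11.75, 'ptr-64': 4.97, 'ptr-70': 4.96, 'ptr-74': 5.35, 'ptr-77': 5.21} fence [ 15.1  -10.53  84.  ]
th 349 t 17.31 Fmax 4.5 [-1.9 -2.3 13.7]
top {'red-88': 14.89, 'red-86': 14.71, 'red-95': 14.71, 'red-101': 14.83, 'ptr-64': 14.06, 'ptr-70': 13.82, 'ptr-74': 14.08, 'ptr-77': 13.92} fence [13.91 -0.13 84.  ]
side {'red-88': 14.47, 'red-86': 14.17, 'red-95': 11.24, 'red-101': 11.78, 'ptr-64': 13.02, 'ptr-70': 13.01, 'ptr-74': 13.26, 'ptr-77': 13.64} fence [ 22.99 -10.32  84.  ]
```

```bash
python3 - <<'E'
from wind import *
wind(349,334.5,.03);look("g")
E
```

```text
th 334.5 t 17.89 Fmax 2.2 [ 1.5 -1.6 10.5]
top {'red-88': 14.9, 'red-86': 14.74, 'red-95': 14.76, 'red-101': 14.86, 'ptr-64': 14.33, 'ptr-70': 14.63, 'ptr-74': 14.55, 'ptr-77': 14.87} fence [1.458e+01 1.000e-02 8.400e+01]
side {'red-88': 14.43, 'red-86': 14.17, 'red-95': 11.24, 'red-101': 11.78, 'ptr-64': 13.41, 'ptr-70': 13.64, 'ptr-74': 13.64, 'ptr-77': 14.22} fence [ 23.73 -10.42  84.  ]
```

```bash
python3 - <<'E'
from wind import *
wind(334.5,330.5,.03);look("h")
bot.set_gripper(.5);print("rel",bot.read_ft_force())
p=bot.read_position();bot.move_linear([p[0],p[1],.185],speed=.12)
Y=PG[2]+np.pi/2
bot.move_pose(list(g2w(PG,(.065,0,.185))[0]),quat(Y))
bot.set_gripper(0)
look("i");print(bot.read_clock(),bot.read_ft_force())
E
```

```text
th 330.5 t 18.24 Fmax 2.1 [ 0.9 -1.9 10.4]
top {'red-88': 14.91, 'red-86': 14.74, 'red-95': 14.73, 'red-101': 14.86, 'ptr-64': 14.68, 'ptr-70': 14.85, 'ptr-74': 15.09, 'ptr-77': 15.11} fence [ 1.479e+01 -3.000e-02  8.400e+01]
side {'red-88': 14.46, 'red-86': 14.17, 'red-95': 11.22, 'red-101': 11.76, 'ptr-64': 13.61, 'ptr-70': 14.07, 'ptr-74': 13.97, 'ptr-77': 14.37} fence [ 23.85 -10.33  84.  ]
rel [-1.21116699  1.04031359  0.56550189]
top {'red-88': 0.0, 'red-86': 0.0, 'red-95': 0.0, 'red-101': 0.0, 'ptr-64': 36.01, 'ptr-70': 30.54, 'ptr-74': 21.25, 'ptr-77': 12.52} fence [nan nan nan]
side {'red-88': 14.44, 'red-86': 14.17, 'red-95': 11.24, 'red-101': 11.78, 'ptr-64': 13.61, 'ptr-70': 14.06, 'ptr-74': 13.97, 'ptr-77': 14.38} fence [ 26.81 -13.03  84.  ]
20.7833 [-0.21027449 -0.53325854  0.04953198]meas.py:10: RuntimeWarning: invalid value encountered in divide
  v,u=np.nonzero(w>5);ww=w[v,u];uv=np.array([(u*ww).sum(),(v*ww).sum()])/ww.sum()
```

The pointer is level with the marker in both views, and it didn't shift when I let go of the grip. Next is the press.

```bash
python3 - <<'E'
from wind import *
P=lambda x,z:list(g2w(PG,(x,0,z))[0])
d=np.array([np.cos(PG[2]),np.sin(PG[2])])
bot.move_linear(P(.065,.056),speed=.12)
f0=np.array(bot.read_ft_force());print("f0",f0.round(2))
hit=bot.move_linear(P(.012,.056),speed=.012,until_force=5)
fx=lambda:(np.array(bot.read_ft_force())-f0)[:2]@d
p=bot.read_position();x=w2g(PG,p)[0,0];print(hit,"tcp gx",x*1e3,"f",fx(),(np.array(bot.read_ft_force())-f0).round(2),bot.read_clock())
im=bot.camera("side");cv2.imwrite("pics/j.png",cv2.resize(im[140:290,105:305,::-1],None,fx=4,fy=4))
E
```

```text
f0 [0.05 0.65 0.22]
True tcp gx 31.904093345748244 f 2.1406975896275764 [ 1.08 -1.9   0.23] 24.6583
```

View pics/j.png

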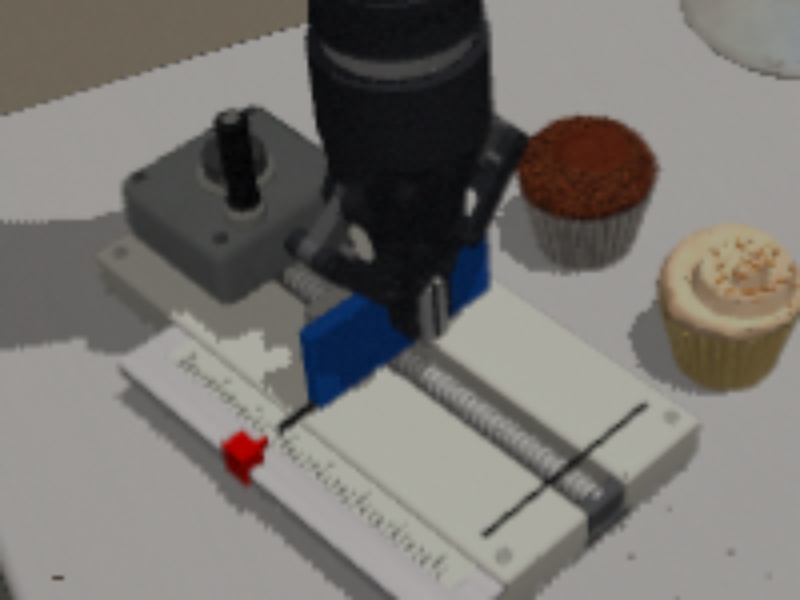

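The picture shows the fingertips at about (425,320) on the middle of the blue panel, with the pointer beside the clip. I'll raise the force in small steps.

```bash
python3 - <<'E'
from wind import *
P=lambda x,z:list(g2w(PG,(x,0,z))[0])
d=np.array([np.cos(PG[2]),np.sin(PG[2])]);f0=np.array([.05,.65,.22])
def fx(n=6):
    v=[]
    for _ in range(n): v.append((np.array(bot.read_ft_force())-f0)[:2]@d); bot.wait(.02)
    return np.mean(v),max(v)
x=.0319
print(fx())
for i in range(40):
    x-=.0003
    bot.move_linear(P(x,.056),speed=.01)
    m,M=fx(3);print("x %.1f f %.1f max %.1f tcp %.2f"%(x*1e3,m,M,w2g(PG,bot.read_position())[0,0]*1e3))
    if m>9.5 or M>12: break
t=bot.read_clock()
while bot.read_clock()-t<1.2: print("hold %.1f %.1f"%fx(5),end=" ")
look("k")
bot.move_linear(P(x+.03,.056),speed=.03);print(bot.read_clock(),fx())
look("l")
E
```

```text
(np.float64(1.9999667037203908), np.float64(2.5733264138237186))
x 31.6 f 3.4 max 3.8 tcp 31.89
x 31.3 f 5.7 max 6.0 tcp 31.84
x 31.0 f 6.5 max 7.3 tcp 31.85
x 30.7 f 7.5 max 8.1 tcp 31.86
x 30.4 f 8.4 max 9.0 tcp 31.83
x 30.1 f 9.8 max 10.0 tcp 31.87
hold 9.1 9.5 hold 9.1 9.7 hold 9.1 9.6 hold 9.1 9.5 hold 9.3 10.1 hold 9.3 9.9 hold 9.1 9.8 hold 9.2 9.8 hold 9.3 10.3 hold 9.0 9.5 hold 9.4 9.7 hold 9.2 9.8 hold 9.2 9.7 hold 8.9 9.4 hold 9.2 9.5 top {'red-88': 0.0, 'red-86': 0.0, 'red-95': 0.0, 'red-101': 0.0, 'ptr-64': 68.3, 'ptr-70': 67.82, 'ptr-74': 67.43, 'ptr-77': 68.28} fence [nan nan nan]
side {'red-88': 14.41, 'red-86': 14.14, 'red-95': 11.24, 'red-101': 11.77, 'ptr-64': 13.51, 'ptr-70': 14.08, 'ptr-74': 13.96, 'ptr-77': 14.4} fence [ 29.35 -32.    84.  ]
29.1083 (np.float64(0.7316763149343276), np.float64(1.2003922088584584))
top {'red-88': 0.0, 'red-86': 0.0, 'red-95': 0.0, 'red-101': 0.0, 'ptr-64': -17.67, 'ptr-70': -18.28, 'ptr-74': -17.13, 'ptr-77': -17.41} fence [nan nan nan]
side {'red-88': 14.43, 'red-86': 14.16, 'red-95': 11.26, 'red-101': 11.78, 'ptr-64': 13.74, 'ptr-70': 14.07, 'ptr-74': 13.96, 'ptr-77': 14.35} fence [ 25.34 -42.27  84.  ]meas.py:10: RuntimeWarning: invalid value encountered in divide
  v,u=np.nonzero(w>5);ww=w[v,u];uv=np.array([(u*ww).sum(),(v*ww).sum()])/ww.sum()
```

The press read 9.1 N, but the zero drifted by about 0.7 N, which leaves little margin above 8 N. I'll press again, averaging the zero first and aiming for a clear 10.5 to 11 N.

```bash
python3 - <<'E'
from wind import *
P=lambda x,z:list(g2w(PG,(x,0,z))[0])
d=np.array([np.cos(PG[2]),np.sin(PG[2])])
def raw(n=6):
    v=[]
    for _ in range(n): v.append(np.array(bot.read_ft_force())[:2]@d); bot.wait(.02)
    return np.array(v)
bot.move_linear(P(.034,.056),speed=.03);bot.wait(.3)
z=raw(15);f0=z.mean();print("zero",f0,z.std())
def fx(n=3): v=raw(n)-f0; return v.mean(),v.max()
x=.0315;bot.move_linear(P(x,.056),speed=.01)
for i in range(30):
    m,M=fx(5);print("%.1f:%.1f"%(x*1e3,m),end=" ")
    if m>10.2: break
    x-=.0003;bot.move_linear(P(x,.056),speed=.01)
t=bot.read_clock()
while bot.read_clock()-t<1.3: print("hold %.1f %.1f"%fx(8),end=" ")
bot.move_linear(P(.062,.056),speed=.04);bot.wait(.3);print("\nafter",fx(10),bot.read_clock())
bot.move_linear(P(.062,.20),speed=.12)
bot.move_pose([.25,-.40,.25],quat(PG[2]+np.pi/2))
look("m");print(bot.read_clock())
a=[cv2.imread("pics/m_%s_raw.png"%n)[y:y+120,x:x+160] for n,x,y in(("side",125,160),("top",175,165))]
cv2.imwrite("pics/m.png",cv2.resize(np.hstack(a),(800,300),interpolation=cv2.INTER_CUBIC))
cv2.imwrite("pics/mr.png",cv2.resize(np.hstack([cv2.imread(f"pics/r_m_{n}.png") for n in("top","side")]),(800,290)))
E
```

```text
zero 0.14976980585663097 0.43733719734121795
31.5:2.5 31.2:5.3 30.9:6.3 30.6:6.6 30.3:7.8 30.0:8.2 29.7:9.0 29.4:10.2 29.1:11.1 hold 11.1 12.0 hold 10.8 11.5 hold 11.0 11.5 hold 10.9 11.4 hold 10.8 11.4 hold 11.0 11.5 hold 11.4 12.0 hold 11.1 11.6 hold 11.1 11.7 hold 11.0 11.5 
after (np.float64(0.05622256868801234), np.float64(1.256037031877797)) 36.8
top {'red-88': 14.94, 'red-86': 14.78, 'red-95': 14.72, 'red-101': 14.84, 'ptr-64': 14.68, 'ptr-70': 14.83, 'ptr-74': 15.17, 'ptr-77': 15.29} fence [14.79 -0.1  84.  ]
side {'red-88': 14.41, 'red-86': 14.16, 'red-95': 11.18, 'red-101': 11.71, 'ptr-64': 13.62, 'ptr-70': 14.07, 'ptr-74': 14.01, 'ptr-77': 14.4} fence [ 23.63 -10.08  84.  ]
39.9417
```

View pics/m.png

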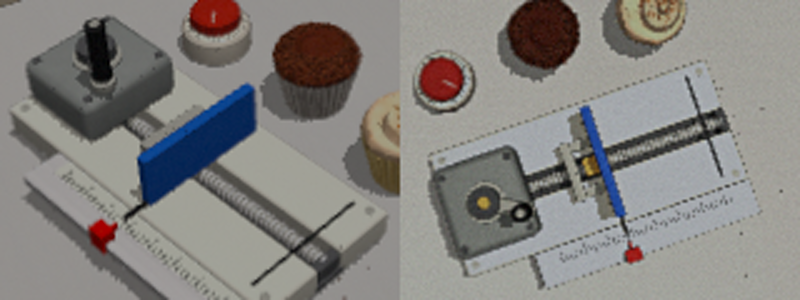

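View pics/mr.png

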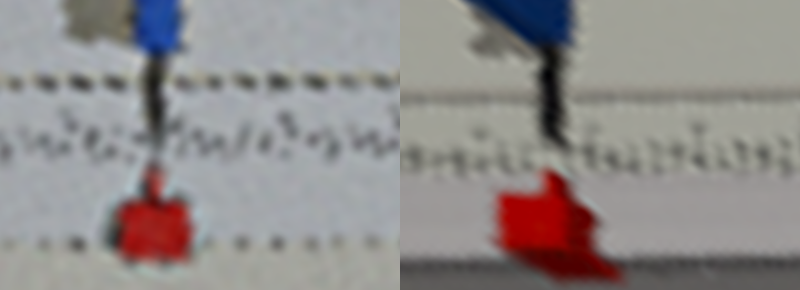

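In both rectified views the pointer, at (155,100) and (553,110), lines up with the red tip, at (153,172) and (553,175). The cupcakes and timer stand where they were, so I'm handing the job in.

```bash
python3 - <<'E'
from cell import bot
bot.close_job(); print(bot.read_clock())
E
```

```text
the job is handed in; nothing more can be done
the job is handed in; nothing more can be done
```

The slice gauge is set to its red marker and the job is handed in, at about 40 s of the 72 s allowed.

- **Winding:** I wound the fence back until the pointer was about 9 mm past the marker. I then wound forward only, in steps, and stopped with the pointer level.
- **Press:** I pressed the middle of the fence twice. The first press held about 9 N, but the force zero had drifted by about 0.7 N, so I pressed again. The second held about 11 N for over 1 s, and no reading on the fence went above about 12 N.
- **Last check:** With the arm clear, the top camera put the pointer at 14.8–15.3 mm and the marker at 14.8 mm. The side camera put them at 14.0–14.4 mm and 14.2–14.4 mm. That is level to within about 0.3 mm, and the pointer had not moved since before the presses.
- **Bystanders:** The cupcakes and timer look unmoved in the last pictures; I did not measure them.
- **Disagreement:** The side camera's absolute fit of the gauge was several millimetres off the top camera's. I used the top camera for positions and the side camera only to compare pointer and marker.

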